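# Present the notched glass slide label up over the light pad

### The arm

A 6-joint arm with a two-finger parallel gripper is mounted at the origin on the work surface. World frame = base frame: x ahead of the robot, y to its left, z up, the work surface at z = 0. Lengths are in m, angles in rad, forces in N, time in s.
With the tool pointing down it reaches from about 0.4 to 0.825 m from the base axis. Payload 7 kg.
Tool frame: the origin (TCP) lies midway between the tips of the shut fingers; the grasp point (between the pads) lies 19 mm behind it; y points along the fingers, z is the direction in which the jaws open and shut, and the axes are right-handed (so a half turn about y gives the same grasp; the last joint's range is limited). The gripper opens to 88 mm and grips with 3 to 60 N. Pads are 19 mm wide; open, the fingers measure 130 mm over their backs; the gripper's body (78 mm by 193 mm) begins 47 mm behind the grasp point.
Start: joints at [1.606, 0.359, 0.012, 0, -1.224, -0.288], TCP at [0.169, 0.654, 0.227] pointing down, gripper open.
Joint ranges: [-3.07, 3.07], [-1.43, 2.12], [-1.02, 1.25], [-3.03, 1.67], [-3.05, -0], [-3.03, 3.03]. Speed limits (rad/s): [2.39, 2.39, 3.01, 3.14, 3.14, 3.14].

### API

Orientations are given as a rotation vector (axis times angle).
In Python, from cell import ctrl, get_image, calibration, job, masks_of gives the robot as it stands.
- The arm moves only by the tool jog_arm, never from a script. Its argument "series" is a list of rows, each an object of numbers: "tx", "ty", "tz": the shift along the world's x, y, z in mm; "rx", "ry", "rz": the turn, a rotation vector about the world's x, y, z in degrees. A call has 1 to 8 rows; each row is the pose to reach, as a shift and turn from the pose commanded when the call began; what a row does not reach only later rows make up. A row lasts 1/8 s, in which the tool goes at most 62.5 mm and 10.7 degrees, less where a joint would pass 70% of its speed; a pose out of reach is approached as far as the arm can. A call with a gripper value outside its range is refused whole. "grip" is the finger opening in mm, from 0 to 87.6, set as the call begins (left out, the last holds). The fingers move at their own pace and stop on an object; "grip_force" is the grip in N (left out, the last holds). Time passes only in rows, so rows that repeat a pose let the fingers close. It gives the time, the measured TCP pose, the force and the opening at its end, in the units of the state.
- ctrl.get_state(): the state, without advancing time (a new reading comes with each control period).
- get_image(name): name is "scene" or "top" or "wrist"; returns (picture, depth): 480x640x3 uint8, red, green, blue; 480x640 float32, m along the optical axis (not along the pixel's ray), 0 where there is no reading.
- calibration(name): a dict with "intrinsics" (3x3 intrinsics, pixels), "rvec" (rotation vector, rad) and "tvec" (3), from world to camera coordinates, as OpenCV has them; the wrist camera has in their place "mount" (4x4, takes a point from camera to tool coordinates, whose origin is the TCP and whose axes are the tool frame's). Camera axes: x right, y down, z forward; pixel columns grow to the right and rows downward; lengths in m; the calibration is good to about 2 mm. A picture is of the moment at which its call begins: read the wrist's pose just before it. calibration takes no time and is no camera call.
- job.finish_job(): hands the job in, once; it reports no verdict.
Trained networks look in the newest picture that a camera, given by its name, has taken for a name from the list of things; names that differ only in an ending like _2 or _b are one class to them, and where a whole thing is asked for, a point or a joint stands for the part that bears it (a point fixed in the world has none). Each returns a list of dicts, best first, with "conf" (0 to 1); they miss things now and then, are a little off and sometimes report something else, mostly with a low value. They report only what shows in the picture. A call takes as long as a camera call. They do not tell look-alikes from the thing itself.
- masks_of(camera, label): "mask" (480x640 bool, what is visible of it) and "point" ([column, row] in pixels, amid what is visible of it).
The state is a dict: "time": time; "joints": joint angles; "qd": joint speeds; "joint_efforts": joint torques, N m; "tcp_pos": TCP position; "tool_rot": TCP orientation; "force": force on the tool from outside, world axes, zero at the start; "torque": the same for the moment, N m; "width": finger opening in m.
Only numpy, scipy, OpenCV 4.12 (cv2) and the standard library are available. Lean on these libraries where they do the work, as an engineer would, in place of code of your own. Each camera call takes 0.05 s, during which the arm holds its last target. There are 200 camera calls.

### The job

Puff the dust off the light pad: press the red cap of the little air bottle beside it fully down and let it spring back up. Then take the glass slide whose frosted end has a corner notch from its easel and hold it level, label face up, a hand's breadth above the middle of the light pad, with its frosted end towards the pad's brass-striped edge and in line with the pad. Finish while still holding it there, still and touching nothing but your gripper; leave the other slide and the things around undisturbed.

Things in the scene. Friction and masses are not known exactly. Their poses are not given: they have to be found in the camera images.
- slide: the notched glass slide, 110 x 50 x 5 mm, 70 g: 75 mm of clear glass with a brown picture, then a 35 mm white frosted end with an orange label on the label face and a 10 mm square notch cut from its +x, -y corner. Origin: centre of the back face; x along the length towards the frosted end, y across the 50 mm width, z out of the label face. Gripped by its long edges, which are free in the easel
- slide_mid (a point): the centre of the notched slide (mid length, width and thickness). At the start, in an easel, it is about 69 mm above the table: the slide stands frosted end up, leaning back 25 degrees from upright, label face looking sideways (away from the robot, give or take 70 degrees) and 25 degrees upwards; a turn of 65 degrees about its width lays it level, label up
- slide_end (a point): the middle of the short edge at the frosted end of the notched slide, 55 mm from its centre
- other_slide: a like slide without a notch (its frosted end has square corners), in the other easel, standing alike; same axes and origin as the notched slide; leave alone
- easel_a: fixed easel of the notched slide: round foot 96 mm across, 12 mm high; on it, 36 mm wide, a back rest up to 5 mm below the slide's middle, and a ledge with a lip 4 mm high, 3 mm in front of the label face: lift the slide along its length first. Origin: centre of the foot's underside; z up; the label face looks to its -x, the slide leans to +x
- easel_b: the same easel, holding the slide without a notch; same axes
- pad: fixed light pad, a black slab 150 x 150 x 12 mm with a white top; a brass stripe 10 mm wide runs along its +x edge. Origin: centre of the underside, z up. A blue air bottle 42 mm across is clamped beside it, its axis at x = +145, y = +60 mm in the pad's frame, the top of its red cap 140 mm above the table
- cap (a joint): the red cap (28 mm across, 16 mm high) on the air bottle: m pressed down, 0 up, 0.008 fully down; a spring returns it: about 1.5 N to start, 5 N fully down
- cap_top (a point): the centre of the red cap's top face, 140 mm above the table when up
- loupe: brass loupe, 40 mm across and 40 mm high, standing loose; origin at the centre of its underside; leave alone
- ink: amber ink jar, 48 mm across and 55 mm high, loose; origin at the centre of its underside; leave alone
- pin_cup: blue pin cup, 60 mm across and 50 mm high, loose; origin at the centre of its underside; leave alone
- brush: flat brush lying loose, along its x axis; leave alone
There are look-alikes about, which are no part of the job. Leave any blue or turquoise look-alike of the slide alone.

How it is judged:
By the outcome, as a careful person would: the job done as asked, in the order asked, and still so for the second after the job is handed in, while the arm keeps its last pose, push and grip.
It also fails if it takes over 59 s, if anything falls off the work surface, if the arm or the gripper's body presses on something with over 40 N, if the wrist force passes 120 N, or if a joint passes its speed limit or range.

## Working session

There is one attempt and no reset: what is moved stays moved. The work goes in short steps, Python scripts to look and compute and a tool call to move; the robot and the scene stay as the last step left them, time stands still between calls to the robot, and variables do not carry over. Pictures are saved under pics/ and viewed, about 8 in all and at most 12, crops included, and the job is handed in when it is done.

Besides the shell and the picture viewer there is one more tool, called after "Request:" as a command line: name --argument value ..., lists and objects as JSON in quotes. jog_arm: Moves the arm, as the interface text tells. Its arguments: {"type":"object","properties":{"series":{"type":"array"},"grip":{"type":"number"},"grip_force":{"type":"number"}},"required":["series"]}

```bash
ls; mkdir -p pics; cat > h.py <<'E'
import numpy as np, cv2
from scipy.spatial.transform import Rotation as R
from cell import ctrl, get_image, calibration, job, masks_of
def cam(name, st=None):
    c=calibration(name); K=np.array(c["intrinsics"])
    if name=="wrist":
        st=st or ctrl.get_state()
        T=np.eye(4); T[:3,:3]=R.from_rotvec(st["tool_rot"]).as_matrix(); T[:3,3]=st["tcp_pos"]
        return K, T@np.array(c["mount"])
    T=np.eye(4); T[:3,:3]=R.from_rotvec(np.ravel(c["rvec"])).as_matrix(); T[:3,3]=np.ravel(c["tvec"])
    return K, np.linalg.inv(T)
def cloud(d,K,T):
    v,u=np.mgrid[:480,:640]
    p=np.stack([(u-K[0,2])/K[0,0]*d,(v-K[1,2])/K[1,1]*d,d],-1)
    return p@T[:3,:3].T+T[:3,3]
def proj(p,K,T):
    q=(np.atleast_2d(p)-T[:3,3])@T[:3,:3]; q=q@K.T; return q[:,:2]/q[:,2:]
def save(n,im): cv2.imwrite("pics/"+n,im[:,:,::-1])
E
python3 - <<'E'
from h import *
st=ctrl.get_state(); print(st)
for n in("scene","top"):
    im,d=get_image(n); save(n+"0.png",im); K,T=cam(n); P=cloud(d,K,T); print(n,T[:3,3],K[0,0])
    np.savez("/tmp/%s.npz"%n,im=im,d=d,P=P)
    for l in("slide","easel_a","pad","cap","loupe","ink","pin_cup","brush"):
        for m in masks_of(n,l):
            k=m["mask"]&(d>0)
            if k.sum(): q=P[k]; print(l,round(m["conf"],2),np.round(m["point"]),k.sum(),np.median(q,0).round(3),q[:,2].max().round(3))
E
```

```text
pics
{'time': 0.0, 'joints': array([ 1.60607510e+00,  3.59384536e-01,  1.10898095e-02, -2.97956916e-04,
       -1.22412311e+00, -2.88106435e-01]), 'qd': array([-9.55273017e-05,  5.98937781e-05, -1.08323216e-03, -7.88831569e-04,
        5.76976464e-04,  1.24381585e-03]), 'joint_efforts': array([-9.85442566e-04, -5.82706618e+01,  2.93063271e+01,  6.99747115e+00,
        6.99141747e-03, -1.60666855e-04]), 'tcp_pos': array([0.16876428, 0.65307168, 0.22564709]), 'tool_rot': array([-0.2652961 , -2.08499171,  2.08845297]), 'force': array([ 0.71546469, -0.40581825,  0.26336666]), 'torque': array([-0.02335528, -0.03308339, -0.05947022]), 'width': 0.08806662760392642}
scene [1.06520749 0.02452853 0.88321461] 469.58302146117035
slide 0.89 [141. 247.] 810 [ 0.515 -0.536  0.005] 0.01
slide 0.78 [173. 191.] 645 [ 0.33  -0.519  0.005] 0.011
slide 0.66 [325. 266.] 973 [ 0.533 -0.084  0.072] 0.122
slide 0.32 [378. 327.] 626 [0.639 0.033 0.053] 0.06
easel_a 0.9 [232. 255.] 867 [ 0.511 -0.311  0.012] 0.084
easel_a 0.61 [322. 287.] 815 [ 0.55  -0.092  0.012] 0.077
pad 0.69 [486. 298.] 5714 [0.513 0.258 
[... 510 characters left out ...]
[313. 230.] 336 [ 0.529 -0.086  0.08 ] 0.122
slide 0.64 [475. 314.] 857 [ 0.327 -0.519  0.005] 0.011
slide 0.57 [484. 245.] 798 [ 0.509 -0.538  0.005] 0.012
slide 0.35 [315. 238.] 809 [ 0.516 -0.091  0.012] 0.121
easel_a 0.91 [312. 240.] 694 [ 0.514 -0.09   0.012] 0.047
easel_a 0.6 [400. 248.] 898 [ 0.488 -0.316  0.013] 0.122
pad 0.75 [182. 245.] 4334 [0.495 0.253 0.013] 0.145
pad 0.43 [310. 228.] 338 [ 0.529 -0.086  0.079] 0.122
cap 0.7 [152. 184.] 132 [0.623 0.28  0.139] 0.145
loupe 0.49 [257. 264.] 214 [0.445 0.052 0.039] 0.045
ink 0.91 [263. 194.] 339 [0.62  0.03  0.054] 0.06
pin_cup 0.86 [356. 189.] 410 [ 0.651 -0.206  0.021] 0.055
brush 0.57 [358. 256.] 944 [ 0.474 -0.206  0.018] 0.027
```

View pics/scene0.png

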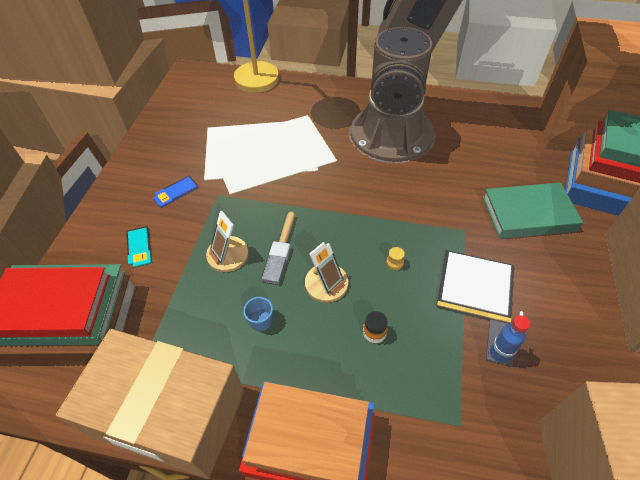

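View pics/top0.png

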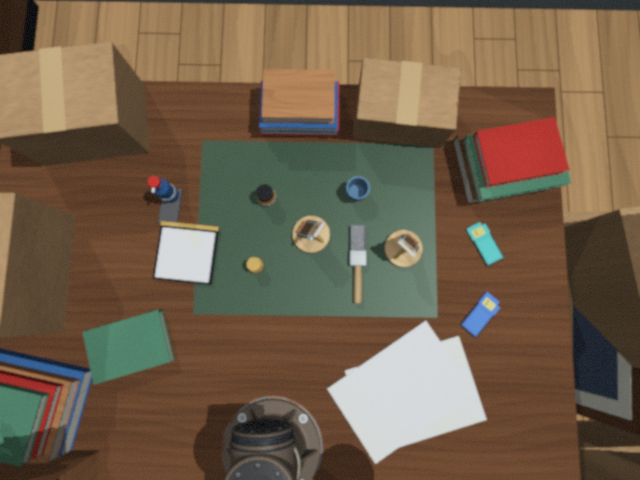

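```bash
python3 - <<'E'
import numpy as np,cv2
z=np.load('/tmp/scene.npz');im=z['im']
a=cv2.resize(im[210:310,190:270],(400,500),interpolation=cv2.INTER_CUBIC);b=cv2.resize(im[225:325,285:365],(400,500),interpolation=cv2.INTER_CUBIC)
cv2.imwrite('pics/crop1.png',np.hstack([a,b])[:,:,::-1])
E
```

```text
(no output)
```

View pics/crop1.png

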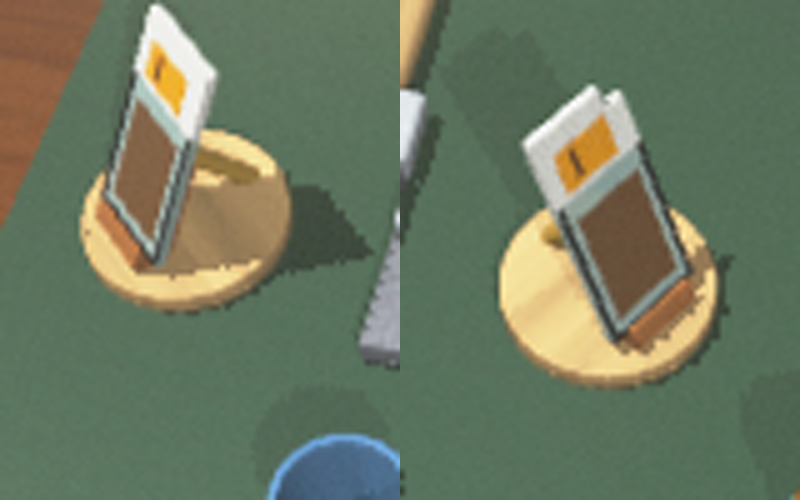

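The notched slide is the one in the middle easel: scene pixel (325,266), notch at its upper right corner (crop 2). What could be mistaken for it is the square-cornered slide at (222,235), the blue look-alike at (175,191) and the turquoise one at (139,246). The red cap is at (521,323), and the pad's brass stripe is on its far side (world +x). Next I'll fit the poses.

```bash
python3 - <<'E'
from h import *
print(R.from_rotvec(ctrl.get_state()['tool_rot']).as_matrix().round(3))
for n in("scene","top"):
    z=np.load(f'/tmp/{n}.npz');im=z['im'].astype(int);d=z['d'];P=z['P']
    r,g,b=im[...,0],im[...,1],im[...,2]
    box=lambda x0,x1,y0,y1,z0,z1:(d>0)&(P[...,0]>x0)&(P[...,0]<x1)&(P[...,1]>y0)&(P[...,1]<y1)&(P[...,2]>z0)&(P[...,2]<z1)
    k=box(.38,.62,.15,.36,.005,.02)&(r>150)&(g>150)&(b>140)
    q=P[k]; rect=cv2.minAreaRect(q[:,:2].astype(np.float32)*1000); print(n,'pad white',rect,np.median(q[:,2]))
    k=box(.5,.65,.15,.36,.003,.02)&(r>120)&(r-b>50)&(g>90)
    q=P[k];print(' stripe',cv2.minAreaRect(q[:,:2].astype(np.float32)*1000) if len(q) else 0)
    k=box(.55,.7,.2,.35,.128,.16)&(r>150)&(g<90); q=P[k]; print(' cap',q.mean(0),(q.min(0)+q.max(0))/2,len(q),np.percentile(q[:,2],[50,95]))
    k=box(.45,.62,-.16,-.03,.025,.135); k2=cv2.morphologyEx(k.astype(np.uint8),cv2.MORPH_ERODE,np.ones((3,3)))>0
    q=P[k2]; 
    # ransac plane
    rng=np.random.default_rng(0);best=0
    for _ in range(500):
        a=q[rng.choice(len(q),3,False)]; nn=np.cross(a[1]-a[0],a[2]-a[0]); nn/=np.linalg.norm(nn)+1e-12
        i=abs((q-a[0])@nn)<.003
        if i.sum()>best: best=i.sum();I=i
    q=q[I];c=q.mean(0);nn=np.linalg.svd(q-c)[2][2]; nn*=np.sign(nn[2])
    print(' slide',len(k2),best,c,'n',nn,'elev',np.degrees(np.arcsin(nn[2])),'az',np.degrees(np.arctan2(nn[1],nn[0])), (q@1)[:0] if 0 else q.min(0),q.max(0))
E
```

```text
[[-0.968 -0.    -0.25 ]
 [ 0.25   0.    -0.968]
 [ 0.    -1.    -0.   ]]
scene pad white ((472.27789306640625, 235.29910278320312), (137.4287567138672, 132.6873321533203), 84.7812271118164) 0.012318657673383748
 stripe ((538.1683349609375, 266.657958984375), (121.64262390136719, 197.42848205566406), 32.292537689208984)
 cap [0.629012   0.28054632 0.13961027] [0.62799109 0.28103502 0.13836076] 185 [0.13967085 0.14209695]
 slide 480 729 [ 0.53255126 -0.08510378  0.07512822] n [0.48562712 0.76457617 0.42378011] elev 25.073472479178154 az 57.57797809993232 [ 0.5045303  -0.11400777  0.02744949] [ 0.56429373 -0.05392941  0.12118314]
top pad white ((469.7913513183594, 234.61807250976562), (138.70693969726562, 129.97625732421875), 85.08200073242188) 0.01273483443426715
 stripe ((545.8939819335938, 229.77064514160156), (153.36155700683594, 15.315268516540527), 85.03202819824219)
 cap [0.62555015 0.28053352 0.14010174] [0.62627973 0.2804245  0.13988612] 105 [0.14007511 0.14325949]
 slide 480 242 [ 0.52793544 -0.08627819  0.0819086 ] n [0.48276495 0.76336558 0.42919809] elev 25.416679366188436 az 57.69006653213772 [ 0.50200112 -0.11380153  0.03549027] [ 0.55656102 -0.05727519  0.12208316]
```

```bash
python3 - <<'E'
import numpy as np
hm={}
for n in("scene","top"):
    P=np.load(f'/tmp/{n}.npz');d=P['d'];P=P['P'][d>0]
    for x in np.arange(0,1,.1):
        print(n,round(x,1),[round(float(P[(abs(P[:,0]-x)<.05)&(abs(P[:,1]-y)<.05)][:,2].max(initial=-1)),2) for y in np.arange(-.4,.95,.1)])
E
```

```text
scene 0.0 [0.01, 0.01, 0.01, 0.28, 0.28, 0.28, 0.01, 0.01, 0.26, 0.26, 0.22, -1.0, -1.0, -1.0]
scene 0.1 [0.01, 0.01, 0.01, 0.23, 0.28, 0.24, 0.01, 0.0, 0.0, 0.15, 0.15, -1.0, -1.0, -1.0]
scene 0.2 [0.01, 0.01, 0.01, 0.01, 0.01, 0.01, 0.01, 0.04, 0.05, 0.15, 0.15, -1.0, -1.0, -1.0]
scene 0.3 [0.01, 0.01, 0.01, 0.01, 0.01, 0.0, 0.01, 0.04, 0.04, 0.16, -1.0, -1.0, -1.0, -1.0]
scene 0.4 [0.01, 0.01, 0.02, 0.01, 0.04, 0.04, 0.02, 0.02, 0.0, 0.13, -1.0, -1.0, -1.0, -1.0]
scene 0.5 [0.05, 0.12, 0.03, 0.12, 0.04, 0.04, 0.02, 0.02, 0.01, 0.09, -1.0, -1.0, -1.0, -1.0]
scene 0.6 [0.01, 0.01, 0.06, 0.09, 0.06, 0.06, 0.01, 0.14, 0.01, 0.05, 0.0, -1.0, -1.0, -1.0]
scene 0.7 [0.01, 0.01, 0.05, 0.01, 0.05, 0.01, 0.01, 0.2, 0.2, -1.0, -1.0, -1.0, -1.0, -1.0]
scene 0.8 [0.13, 0.14, 0.13, 0.11, 0.11, 0.05, 0.01, 0.2, 0.2, -1.0, -1.0, -1.0, -1.0, -1.0]
scene 0.9 [0.13, 0.13, 0.14, 0.11, 0.11, 0.05, 0.01, 0.01, 0.2, -1.0, -1.0, -1.0, -1.0, -1.0]
top 0.0 [0.01, 0.01, 0.01, 0.28, 0.28, 0.28, 0.01, 0.01, 0.19, 0.19, 0.15, -1.0, -1.0, -1.0]
top 0.1 [0.01, 0.01, 0.01, 0.24, 0.28, 0.24, 0.01, 0.01, 0.01, 0.16, 0.16, -1.0, -1.0, -1.0]
top 0.2 [0.01, 0.01, 0.01, 0.01, 0.01, 0.01, 0.01, 0.04, 0.05, 0.16, 0.15, 0.05, -1.0, -1.0]
top 0.3 [0.01, 0.01, 0.01, 0.01, 0.01, 0.01, 0.01, 0.04, 0.04, 0.24, 0.01, 0.01, -1.0, -1.0]
top 0.4 [0.01, 0.01, 0.02, 0.01, 0.04, 0.05, 0.02, 0.02, 0.01, 0.25, -1.0, -1.0, -1.0, -1.0]
top 0.5 [0.06, 0.12, 0.03, 0.12, 0.04, 0.04, 0.02, 0.02, 0.01, 0.25, 0.24, -1.0, -1.0, -1.0]
top 0.6 [0.01, 0.01, 0.05, 0.07, 0.06, 0.06, 0.01, 0.15, 0.01, 0.24, 0.24, 0.01, -1.0, -1.0]
top 0.7 [0.01, 0.01, 0.05, 0.01, 0.01, 0.01, 0.01, 0.2, 0.2, 0.21, 0.21, 0.01, -1.0, -1.0]
top 0.8 [0.14, 0.14, 0.14, 0.11, 0.11, 0.04, 0.01, 0.2, 0.21, 0.21, 0.21, 0.0, -0.0, -1.0]
top 0.9 [0.14, 0.14, 0.14, 0.11, 0.11, 0.04, 0.01, 0.01, 0.21, 0.21, 0.21, -1.0, -1.0, -1.0]
```

Request:
jog_arm --series '[{"tz":60},{"tz":120},{"tx":45,"ty":-35,"tz":120,"rz":-10},{"tx":90,"ty":-72,"tz":120,"rz":-20},{"tx":135,"ty":-110,"tz":120,"rz":-30},{"tx":180,"ty":-145,"tz":120,"rz":-40},{"tx":225,"ty":-180,"tz":120,"rz":-50},{"tx":270,"ty":-215,"tz":120,"rz":-60}]' --grip 0

```text
schema error: expected keys tx, ty, tz, rx, ry, rz
```

```bash
python3 - <<'E'
from h import *
z=np.load('/tmp/top.npz');P=z['P'][z['d']>0]
q=P[(P[:,2]>.17)&(P[:,0]>.5)&(P[:,1]>.2)&(P[:,1]<.6)]
h=q[:,:2]-[.627,.281]; i=np.argsort(np.linalg.norm(h,axis=1))[:3]; print(q[i])
u=np.array([-.84,.54]);v=np.array([.54,.84]); print('min along v within jaw span',(h@v)[abs(h@u)<.11].min())
E
```

```text
[[0.74197354 0.34441309 0.18100877]
 [0.74035473 0.34886945 0.20153009]
 [0.74132705 0.34830126 0.18239895]]
min along v within jaw span 0.11535270993452468
```

Request:
jog_arm --series '[{"tx":0,"ty":0,"tz":60,"rx":0,"ry":0,"rz":0},{"tx":0,"ty":0,"tz":120,"rx":0,"ry":0,"rz":0},{"tx":45,"ty":-35,"tz":120,"rx":0,"ry":0,"rz":-10},{"tx":90,"ty":-72,"tz":120,"rx":0,"ry":0,"rz":-20},{"tx":135,"ty":-110,"tz":120,"rx":0,"ry":0,"rz":-30},{"tx":180,"ty":-145,"tz":120,"rx":0,"ry":0,"rz":-40},{"tx":225,"ty":-180,"tz":120,"rx":0,"ry":0,"rz":-50},{"tx":270,"ty":-215,"tz":120,"rx":0,"ry":0,"rz":-60}]' --grip 0

```text
time: 1.9
tcp_pos: [0.4401, 0.4372, 0.3469]
tool_rot: [-1.072, -1.402, 1.401]
force: [0.3, 0.6, -0.4]
width: 0.0132
```

Request:
jog_arm --series '[{"tx":45,"ty":-38,"tz":0,"rx":0,"ry":0,"rz":-10},{"tx":90,"ty":-76,"tz":0,"rx":0,"ry":0,"rz":-20},{"tx":135,"ty":-115,"tz":-20,"rx":0,"ry":0,"rz":-30},{"tx":187,"ty":-156,"tz":-50,"rx":0,"ry":0,"rz":-40},{"tx":187,"ty":-156,"tz":-100,"rx":0,"ry":0,"rz":-48},{"tx":187,"ty":-156,"tz":-120,"rx":0,"ry":0,"rz":-48},{"tx":187,"ty":-156,"tz":-120,"rx":0,"ry":0,"rz":-48}]'

```text
time: 2.78
tcp_pos: [0.6252, 0.2816, 0.2245]
tool_rot: [-1.426, -0.779, 0.785]
force: [-0.8, 0.2, 0.3]
width: 0.0007
```

```bash
python3 - <<'E'
from h import *
st=ctrl.get_state(); print(st['time'],st['tcp_pos'],st['joints'].round(2),st['width'])
im,d=get_image('wrist'); save('w1.png',im); K,T=cam('wrist',st); print(T)
P=cloud(d,K,T); r,g=im[...,0].astype(int),im[...,1].astype(int)
k=(d>0)&(r>130)&(g<80)&(P[...,2]>.125)&(P[...,2]<.16)
print(k.sum(),P[k].mean(0) if k.any() else 0,(P[k].min(0)+P[k].max(0))/2 if k.any() else 0)
print(proj([.627,.281,.14],K,T))
E
```

```text
2.775 [0.62524545 0.28164049 0.22445684] [ 0.71  0.38  0.04 -0.   -1.23 -1.27] 0.0006796502456276779
[[-0.84330308  0.51349517  0.1586273   0.5806993 ]
 [ 0.53743435  0.80459879  0.25255712  0.21244106]
 [ 0.00205552  0.29823396 -0.95449059  0.38275603]
 [ 0.          0.          0.          1.        ]]
1399 [0.62434982 0.28064173 0.13964002] [0.62455759 0.2809693  0.13985079]
[[324.9563514  250.24241032]]
```

View pics/w1.png

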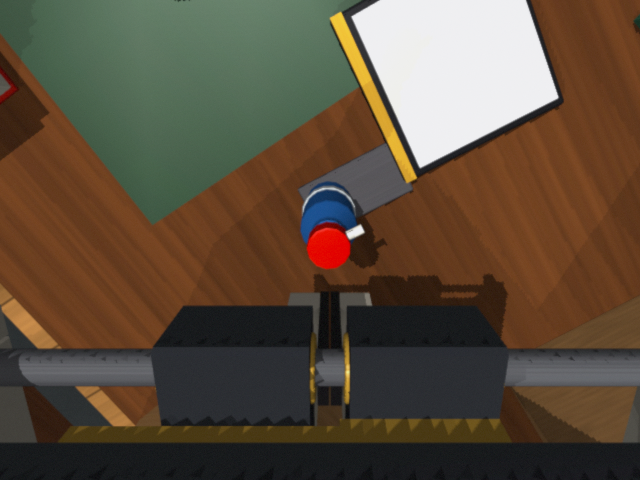

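Wrist picture: the red cap is at (329,246), right under the closed fingers. Its measured position is (0.6245, 0.281, 0.140). Pressing it now.

Request:
jog_arm --series '[{"tx":0,"ty":0,"tz":-50,"rx":0,"ry":0,"rz":0},{"tx":0,"ty":0,"tz":-75,"rx":0,"ry":0,"rz":0},{"tx":0,"ty":0,"tz":-84,"rx":0,"ry":0,"rz":0},{"tx":0,"ty":0,"tz":-89,"rx":0,"ry":0,"rz":0},{"tx":0,"ty":0,"tz":-92,"rx":0,"ry":0,"rz":0},{"tx":0,"ty":0,"tz":-94,"rx":0,"ry":0,"rz":0},{"tx":0,"ty":0,"tz":-94,"rx":0,"ry":0,"rz":0}]'

```text
time: 3.7
tcp_pos: [0.6265, 0.2832, 0.1337]
tool_rot: [-1.425, -0.784, 0.78]
force: [-0.1, 1.1, 3.9]
width: 0.0003
```

Request:
jog_arm --series '[{"tx":0,"ty":0,"tz":-1,"rx":0,"ry":0,"rz":0},{"tx":0,"ty":0,"tz":-2,"rx":0,"ry":0,"rz":0},{"tx":0,"ty":0,"tz":-3,"rx":0,"ry":0,"rz":0},{"tx":0,"ty":0,"tz":-3,"rx":0,"ry":0,"rz":0}]'

```text
time: 4.2
tcp_pos: [0.6266, 0.2832, 0.1321]
tool_rot: [-1.425, -0.785, 0.78]
force: [-5.1, 2.0, 16.0]
width: 0.0006
```

Request:
jog_arm --series '[{"tx":0,"ty":0,"tz":15,"rx":0,"ry":0,"rz":0},{"tx":0,"ty":0,"tz":60,"rx":0,"ry":0,"rz":0},{"tx":-5,"ty":-30,"tz":100,"rx":0,"ry":0,"rz":0},{"tx":-15,"ty":-90,"tz":100,"rx":0,"ry":0,"rz":0},{"tx":-25,"ty":-150,"tz":100,"rx":-8.4,"ry":5.3,"rz":0},{"tx":-35,"ty":-205,"tz":100,"rx":-16.9,"ry":10.7,"rz":0},{"tx":-45,"ty":-260,"tz":100,"rx":-25.3,"ry":16,"rz":0},{"tx":-52,"ty":-302,"tz":60,"rx":-33.8,"ry":21.4,"rz":0}]' --grip 87

```text
time: 5.2
tcp_pos: [0.5753, -0.021, 0.1923]
tool_rot: [-1.722, -0.265, 1.303]
force: [0.5, 1.6, -1.5]
width: 0.0747
```

Request:
jog_arm --series '[{"tx":0,"ty":0,"tz":0,"rx":0,"ry":0,"rz":0},{"tx":0,"ty":0,"tz":0,"rx":0,"ry":0,"rz":0}]'

```text
time: 5.45
tcp_pos: [0.5746, -0.019, 0.1904]
tool_rot: [-1.717, -0.267, 1.303]
force: [-0.3, -0.9, 1.3]
width: 0.0864
```

```bash
cat > meas.py <<'E'
from h import *
def fit(name,st=None,tag=None,box=(.45,.62,-.16,-.02,.03,.14)):
    im,d=get_image(name); K,T=cam(name,st); P=cloud(d,K,T)
    if tag: save(tag,im)
    lo=np.array(box[::2]);hi=np.array(box[1::2])
    k=(d>0)&np.all((P>lo)&(P<hi),-1); q=P[k]; rng=np.random.default_rng(0);best=0
    for _ in range(800):
        a=q[rng.choice(len(q),3,False)]; n=np.cross(a[1]-a[0],a[2]-a[0]); n/=np.linalg.norm(n)+1e-12
        i=abs((q-a[0])@n)<.002
        if i.sum()>best: best=i.sum();I=i
    q=q[I];c=q.mean(0);n=np.linalg.svd(q-c)[2][2];n*=np.sign(n[2])
    return q,c,n,im,d,K,T
E
python3 - <<'E'
from meas import *
st=ctrl.get_state(); print(st['time'],st['tcp_pos'],st['joints'].round(2),st['width'],st['force'])
print(R.from_rotvec(st['tool_rot']).as_matrix().round(3))
q,c,n,im,d,K,T=fit('wrist',st,'w2.png')
az=np.arctan2(n[1],n[0]); print('n',n,'az',np.degrees(az),len(q))
y=np.array([np.sin(az),-np.cos(az),0]); x=np.cross(y,n)
e=np.stack([(q-c)@x,(q-c)@y],1).astype(np.float32)
print('ext',e.min(0),e.max(0),np.percentile(e,[1,99],axis=0), cv2.minAreaRect(e*1000))
np.savez('/tmp/w2.npz',q=q,c=c,n=n,e=e)
im2,d2=get_image('scene');P=cloud(d2,*cam('scene')); k=(d2>0)&(im2[...,0]>150)&(im2[...,1]<90)&(abs(P[...,0]-.627)<.04)&(abs(P[...,1]-.281)<.04);print('cap z',np.median(P[k][:,2]) if k.any() else 0,k.sum())
E
```

```text
5.45 [ 0.57458124 -0.01897738  0.19037265] [ 0.51  0.53 -0.13  0.31 -1.55 -1.19] 0.08639208306797971 [-0.26424472 -0.85651741  1.31929264]
[[ 0.413 -0.342 -0.844]
 [ 0.647 -0.542  0.536]
 [-0.641 -0.767 -0.002]]
n [0.48465077 0.7643594  0.4252862 ] az 57.62279462376253 6508
ext [-0.05533142 -0.02550813] [0.04528182 0.02452336] [[-0.0536868  -0.02497524]
 [ 0.0444341   0.02399336]] ((-5.025432586669922, -0.4910888671875), (100.61299133300781, 50.027137756347656), 0.004689284600317478)
cap z 0.1400373474157911 168
```

View pics/w2.png

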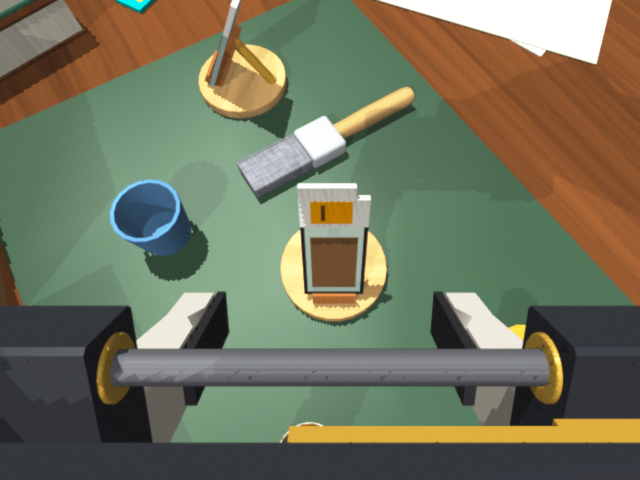

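The wrist picture confirms the notch at the slide's top right corner (364,190). The slide is centred between the open fingers, and the cap is back up at 0.140.

```bash
python3 - <<'E'
from h import *
z=np.load('/tmp/w2.npz');c,n=z['c'],z['n'];az=np.arctan2(n[1],n[0]);y=np.array([np.sin(az),-np.cos(az),0]);x=np.cross(y,n)
mid=c-.0097*x-.0005*y-.0025*n; print('mid',mid,'x',x)
st=ctrl.get_state();d=R.from_rotvec(st['tool_rot']).as_matrix()[:,1]
tgt=mid+.005*x+.019*d; s=(tgt-st['tcp_pos'])*1000
print('pre(-60)',s-60*d,'final',s,'xlift90',90*x, 'lateral',(s@y))
E
```

```text
mid [ 0.52828525 -0.08445104  0.07001776] x [-0.22773686 -0.35917164  0.90505892]
pre(-60) [-34.02453824 -45.60545165 -86.19286318] final [ -54.3667094   -78.04306487 -132.38807203] xlift90 [-20.49631775 -32.32544786  81.45530295] lateral -4.123570218722879
```

Request:
jog_arm --series '[{"tx":-17,"ty":-23,"tz":-43,"rx":0,"ry":0,"rz":0},{"tx":-34,"ty":-46,"tz":-86,"rx":0,"ry":0,"rz":0},{"tx":-42,"ty":-58,"tz":-103,"rx":0,"ry":0,"rz":0},{"tx":-49,"ty":-69,"tz":-120,"rx":0,"ry":0,"rz":0},{"tx":-54,"ty":-78,"tz":-132,"rx":0,"ry":0,"rz":0},{"tx":-54,"ty":-78,"tz":-132,"rx":0,"ry":0,"rz":0},{"tx":-54,"ty":-78,"tz":-132,"rx":0,"ry":0,"rz":0}]'

```text
time: 6.42
tcp_pos: [0.521, -0.0968, 0.0586]
tool_rot: [-1.718, -0.268, 1.303]
force: [0.3, -0.1, -0.4]
width: 0.0869
```

```bash
python3 - <<'E'
from meas import *
st=ctrl.get_state(); print(st['tcp_pos'],st['force'],st['width'])
M=R.from_rotvec(st['tool_rot']).as_matrix(); print('grasp pt',st['tcp_pos']-.019*M[:,1],'want ~',[.527,-.0863,.0745])
q,c,n,im,d,K,T=fit('wrist',st,'w3.png')
az=np.arctan2(n[1],n[0]);y=np.array([np.sin(az),-np.cos(az),0]);x=np.cross(y,n)
e=np.stack([(q-c)@x,(q-c)@y],1); print(np.degrees(az),c,np.percentile(e,[.5,99.5],axis=0),len(q))
E
```

```text
[ 0.52098252 -0.0968355   0.05864594] [ 0.29570634 -0.10148872 -0.38999382] 0.08689578529748107
grasp pt [ 0.52747399 -0.0865265   0.07322625] want ~ [0.527, -0.0863, 0.0745]
57.22836147633429 [ 0.52523657 -0.09107938  0.09140667] [[-0.06696552 -0.05646179]
 [ 0.03200533  0.05284855]] 18532
```

View pics/w3.png

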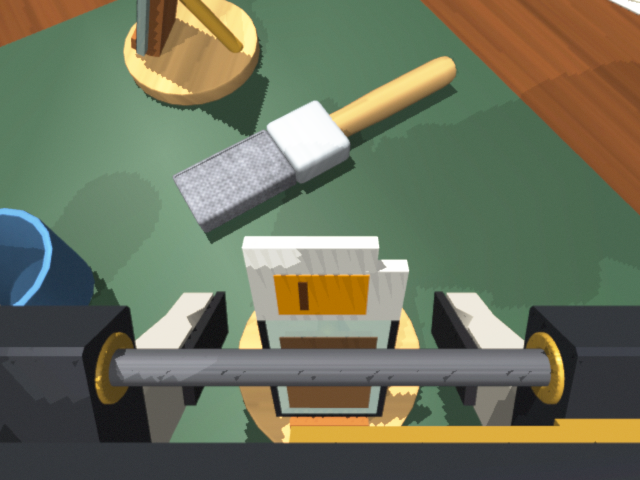

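Slide centred between the fingers (columns 243–408, pads at 205 and 455). Closing.

Request:
jog_arm --series '[{"tx":0,"ty":0,"tz":0,"rx":0,"ry":0,"rz":0},{"tx":0,"ty":0,"tz":0,"rx":0,"ry":0,"rz":0},{"tx":0,"ty":0,"tz":0,"rx":0,"ry":0,"rz":0},{"tx":0,"ty":0,"tz":0,"rx":0,"ry":0,"rz":0},{"tx":0,"ty":0,"tz":0,"rx":0,"ry":0,"rz":0},{"tx":0,"ty":0,"tz":0,"rx":0,"ry":0,"rz":0}]' --grip 40 --grip_force 15

```text
time: 7.22
tcp_pos: [0.5198, -0.0975, 0.0575]
tool_rot: [-1.717, -0.265, 1.305]
force: [-0.4, 0.3, 0.0]
width: 0.0496
```

Request:
jog_arm --series '[{"tx":-1,"ty":-2,"tz":5,"rx":0,"ry":0,"rz":0},{"tx":-3,"ty":-5,"tz":13,"rx":0,"ry":0,"rz":0},{"tx":-6,"ty":-10,"tz":25,"rx":0,"ry":0,"rz":0},{"tx":-11,"ty":-18,"tz":45,"rx":0,"ry":0,"rz":0},{"tx":-17,"ty":-27,"tz":68,"rx":0,"ry":0,"rz":0},{"tx":-20,"ty":-32,"tz":90,"rx":0,"ry":0,"rz":0},{"tx":-20,"ty":-32,"tz":120,"rx":0,"ry":0,"rz":0},{"tx":-20,"ty":-32,"tz":150,"rx":0,"ry":0,"rz":0}]'

```text
time: 8.22
tcp_pos: [0.4995, -0.1299, 0.2098]
tool_rot: [-1.717, -0.265, 1.304]
force: [-0.5, 0.7, -0.7]
width: 0.0496
```

```bash
python3 - <<'E'
from h import *
st=ctrl.get_state(); print(st['tcp_pos'],st['force'],st['width'],st['joints'].round(2))
im,d=get_image('wrist'); save('w4.png',im)
E
```

```text
[ 0.49949965 -0.12986288  0.20978383] [-0.54834397  0.68915913 -0.72296295] 0.04959352303025839 [ 0.4   0.37 -0.37  0.38 -1.45 -1.14]
```

View pics/w4.png

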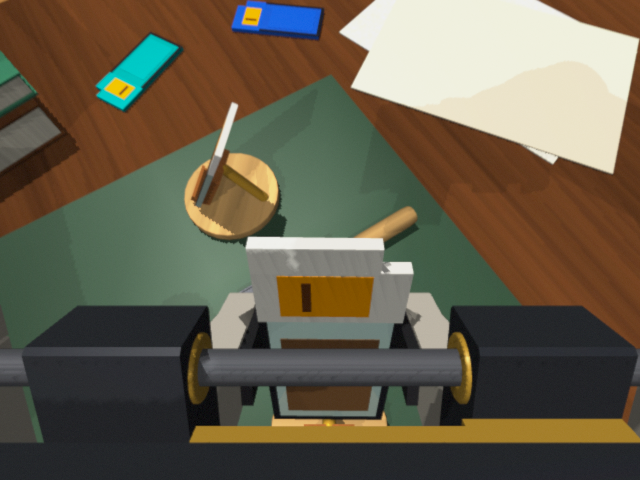

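Request:
jog_arm --series '[{"tx":0,"ty":10,"tz":20,"rx":6.9,"ry":-4.4,"rz":0},{"tx":0,"ty":40,"tz":40,"rx":13.7,"ry":-8.7,"rz":0},{"tx":0,"ty":80,"tz":50,"rx":20.6,"ry":-13.1,"rz":0},{"tx":-5,"ty":120,"tz":50,"rx":27.4,"ry":-17.4,"rz":0},{"tx":-10,"ty":160,"tz":50,"rx":34.3,"ry":-21.8,"rz":0},{"tx":-15,"ty":200,"tz":50,"rx":41.2,"ry":-26.1,"rz":0},{"tx":-20,"ty":240,"tz":50,"rx":48,"ry":-30.5,"rz":0},{"tx":-20,"ty":270,"tz":50,"rx":54.9,"ry":-34.8,"rz":0}]'

```text
time: 9.28
tcp_pos: [0.479, 0.1416, 0.2593]
tool_rot: [-1.19, -1.052, 0.441]
force: [-0.7, -0.1, -1.1]
width: 0.0497
```

Request:
jog_arm --series '[{"tx":0,"ty":10,"tz":0,"rx":0,"ry":0,"rz":10},{"tx":0,"ty":20,"tz":0,"rx":0,"ry":0,"rz":20},{"tx":0,"ty":30,"tz":0,"rx":0,"ry":0,"rz":30},{"tx":0,"ty":40,"tz":0,"rx":0,"ry":0,"rz":40},{"tx":0,"ty":55,"tz":0,"rx":0,"ry":0,"rz":50},{"tx":0,"ty":70,"tz":0,"rx":0,"ry":0,"rz":60},{"tx":0,"ty":80,"tz":0,"rx":0,"ry":0,"rz":70},{"tx":0,"ty":90,"tz":0,"rx":0,"ry":0,"rz":80}]'

```text
time: 10.28
tcp_pos: [0.4797, 0.2302, 0.2586]
tool_rot: [-0.268, -1.776, 1.497]
force: [0.1, 0.7, -0.1]
width: 0.0498
```

Request:
jog_arm --series '[{"tx":0,"ty":0,"tz":0,"rx":0,"ry":0,"rz":10},{"tx":0,"ty":0,"tz":0,"rx":0,"ry":0,"rz":20},{"tx":0,"ty":0,"tz":0,"rx":0,"ry":0,"rz":30},{"tx":0,"ty":0,"tz":0,"rx":0,"ry":0,"rz":37.3},{"tx":0,"ty":0,"tz":0,"rx":0,"ry":0,"rz":37.3},{"tx":0,"ty":0,"tz":0,"rx":0,"ry":0,"rz":37.3}]'

```text
time: 11.02
tcp_pos: [0.4797, 0.2303, 0.2581]
tool_rot: [0.34, -1.963, 1.924]
force: [-0.5, -0.6, -0.4]
width: 0.0496
```

```bash
cat > chk.py <<'E'
from h import *
import sys
st=ctrl.get_state(); print(st['time'],st['tcp_pos'],st['force'],st['width'],st['joints'].round(2))
M=R.from_rotvec(st['tool_rot']).as_matrix(); print(M.round(3)); g=st['tcp_pos']-.019*M[:,1]
print('grasp',g)
for n in('top','scene','wrist'):
    im,d=get_image(n); save(f'{sys.argv[1]}_{n}.png',im); K,T=cam(n,st); P=cloud(d,K,T)
    # pixels in expected slide slab, fit plane near grasp height
    k=(d>0)&(np.linalg.norm(P[...,:2]-g[:2],axis=-1)<.075)&(abs(P[...,2]-g[2])<.03)
    q=P[k]
    if len(q)<50: print(n,len(q));continue
    rng=np.random.default_rng(0);best=0
    for _ in range(800):
        a=q[rng.choice(len(q),3,False)]; nn=np.cross(a[1]-a[0],a[2]-a[0]); nn/=np.linalg.norm(nn)+1e-12
        if abs(nn[2])<.9: continue
        i=abs((q-a[0])@nn)<.0025
        if i.sum()>best: best=i.sum();I=i
    if not best: print(n,'none',len(q)); continue
    q=q[I];c=q.mean(0);nn=np.linalg.svd(q-c)[2][2];nn*=np.sign(nn[2])
    print(n,len(q),'n',nn.round(3),'c',c.round(4),'rect',cv2.minAreaRect((q[:,:2]*1000).astype(np.float32)))
E
python3 chk.py f1
```

```text
11.025 [0.47966623 0.23031801 0.25814277] [-0.51204262 -0.58274334 -0.36819134] 0.0495796050455336 [ 0.6   0.36  0.12 -0.28 -1.67  0.89]
[[-0.903 -0.42  -0.093]
 [ 0.084  0.039 -0.996]
 [ 0.422 -0.907  0.   ]]
grasp [0.48765269 0.22957644 0.27536679]
top 806 n [0.005 0.016 1.   ] c [0.4655 0.2332 0.2811] rect ((479.36065673828125, 228.67755126953125), (76.7164535522461, 112.16522979736328), 64.24017333984375)
scene 591 n [ 0.005 -0.005  1.   ] c [0.5109 0.2275 0.2805] rect ((486.5406799316406, 230.1219482421875), (49.81736373901367, 110.30282592773438), 82.86063385009766)
wrist 20399 n [0.007 0.003 1.   ] c [0.5023 0.2286 0.2805] rect ((482.67364501953125, 229.47311401367188), (83.54064178466797, 112.735107421875), 84.861083984375)
```

Request:
jog_arm --series '[{"tx":-3,"ty":2,"tz":-40,"rx":0,"ry":0,"rz":0},{"tx":-6.5,"ty":5,"tz":-80,"rx":0,"ry":0,"rz":0},{"tx":-6.5,"ty":5,"tz":-120,"rx":0,"ry":0,"rz":0},{"tx":-6.5,"ty":5,"tz":-150,"rx":0,"ry":0,"rz":0},{"tx":-6.5,"ty":5,"tz":-166,"rx":0,"ry":0,"rz":0},{"tx":-6.5,"ty":5,"tz":-174,"rx":0,"ry":0,"rz":0},{"tx":-6.5,"ty":5,"tz":-174,"rx":0,"ry":0,"rz":0},{"tx":-6.5,"ty":5,"tz":-174,"rx":0,"ry":0,"rz":0}]'

```text
time: 12.18
tcp_pos: [0.474, 0.2358, 0.0846]
tool_rot: [0.342, -1.965, 1.925]
force: [0.1, 0.0, -1.2]
width: 0.0499
```

```bash
python3 chk.py f2; python3 - <<'E'
import cv2,numpy as np
a=cv2.imread('pics/f2_top.png')[140:330,90:330];b=cv2.imread('pics/f2_scene.png')[200:390,360:600]
cv2.imwrite('pics/f2.png',np.vstack([cv2.resize(np.hstack([a,b]),(800,317)),]))
E
```

```text
12.175 [0.47396753 0.23581565 0.08460499] [ 0.13188485  0.00909569 -1.18652439] 0.04987993638246717 [ 0.61  0.5  -0.09 -0.28 -1.34  0.98]
[[-0.903 -0.419 -0.09 ]
 [ 0.082  0.038 -0.996]
 [ 0.421 -0.907 -0.   ]]
grasp [0.48193592 0.23508492 0.10183783]
top 530 n [-0.002 -0.011  1.   ] c [0.4595 0.2379 0.1073] rect ((474.60784912109375, 234.08082580566406), (108.07586669921875, 75.78514862060547), 8.826126098632812)
scene 289 n [ 0.02  -0.019  1.   ] c [0.5162 0.2317 0.1069] rect ((499.8622741699219, 236.19309997558594), (50.30778503417969, 76.38842010498047), 77.1140365600586)
wrist 20440 n [ 0.005 -0.007  1.   ] c [0.4966 0.2341 0.107 ] rect ((476.9544677734375, 235.66259765625), (83.6069107055664, 112.38902282714844), 83.18151092529297)
```

View pics/f2.png

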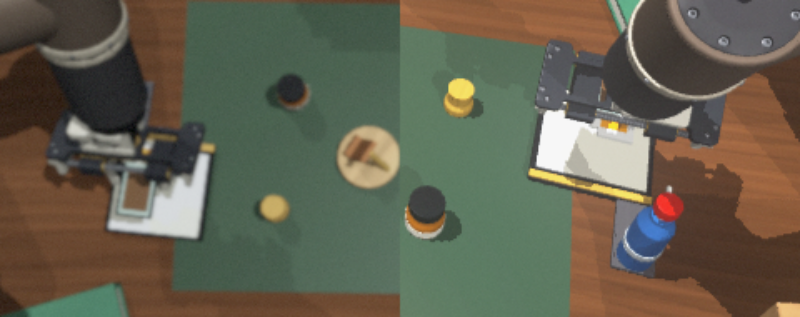

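View pics/f2_wrist.png

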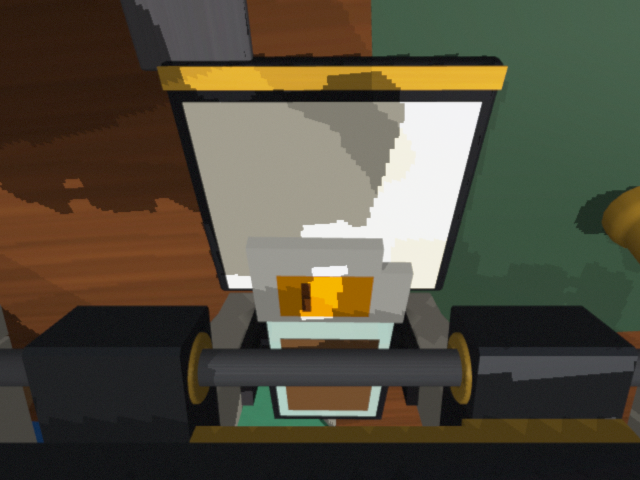

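The pictures show the slide level with its label up, the frosted end towards the brass stripe (rows 67–90) and parallel to it. I'll cross-check the pad pose from the wrist view and check that the bystanders haven't moved.

```bash
python3 - <<'E'
from h import *
st=ctrl.get_state(); im,d=get_image('wrist');K,T=cam('wrist',st);P=cloud(d,K,T);i=im.astype(int)
k=(d>0)&(abs(P[...,2]-.012)<.006)&(i[...,0]-i[...,2]>80)&(i[...,1]>110)&(P[...,0]>.5)&(P[...,0]<.6)&(abs(P[...,1]-.23)<.1)
r=cv2.minAreaRect((P[k][:,:2]*1000).astype(np.float32));print('stripe',r)
(cx,cy),(w,h),a=r; a=np.radians(a if w>h else a+90)
if np.sin(a)<0:a+=np.pi
yw=a-np.pi/2;print('yaw',np.degrees(yw),'centre',cx-70*np.cos(yw),cy-70*np.sin(yw))
print('qd',abs(st['qd']).max())
z=np.load('/tmp/scene.npz');im2,d2=get_image('scene')
for l in('slide','loupe','ink','pin_cup','brush','easel_a'):
    print(l,[(np.round(m['point']).tolist(),round(m['conf'],2)) for m in masks_of('scene',l)])
E
```

```text
stripe ((543.4429931640625, 223.28997802734375), (141.00108337402344, 11.699944496154785), 84.57267761230469)
yaw -5.427322387695305 centre 473.7568049568081 229.91079165884815
qd 0.005987395896401716
slide [([487.0, 276.0], 0.72), ([142.0, 247.0], 0.66), ([396.0, 262.0], 0.51)]
loupe [([396.0, 260.0], 0.85)]
ink [([376.0, 327.0], 0.64)]
pin_cup [([520.0, 323.0], 0.67), ([260.0, 312.0], 0.65)]
brush [([277.0, 256.0], 0.89), ([326.0, 280.0], 0.27)]
easel_a [([327.0, 281.0], 0.79), ([233.0, 256.0], 0.57)]
```

```bash
python3 -c "
from h import *
print(job.finish_job()); s=ctrl.get_state(); print(s['time'],s['width'],s['tcp_pos'])"
```

```text
the job is handed in; nothing more can be done
None
the job is handed in; nothing more can be done
```

I pressed the air bottle's cap fully down, then took the notched slide from its easel. I handed the job in while holding the slide over the light pad, at about 12 s of the 59 s allowed.

- **Cap:** the finger tips went to 132 mm, where the force rose to 16 N, well above the 5 N spring, so it was fully down. Afterwards the cap measured 140 mm, so it had sprung back up.
- **Slide:** the last fit put its middle at (0.477, 0.2355), about 90 mm above the pad. It was level within about 0.5°, label face up, with the frosted end towards the brass stripe. Its heading from the tool pose is −5.2°, against −5.0° to −5.4° measured for the pad. The gripper opening was steady at 49.7 mm, with almost no outside force.
- **Surroundings:** the loupe, ink jar, pin cup, brush and both easels were within about 3 pixels of where they started in the scene picture. The other slide was not checked by number in the last look; it was last seen standing in its easel just after I lifted the notched one.

**Disagreements:**
- **Pad centre:** the fixed cameras put it at (0.476, 0.235). The wrist view gave (0.474, 0.230), but it saw only 141 of the stripe's 150 mm, so I kept the fixed-camera value.
- **Partly hidden slide:** the scene camera's slide fit differed by 1–2° in level and more in position and heading. The gripper hid part of the slide, so I relied on the wrist fit.

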